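# Uncover the charging dock and push the spare battery pack into its row

### The arm

A 6-joint arm with a two-finger parallel gripper is mounted at the origin on the work surface. World frame = base frame: x ahead of the robot, y to its left, z up, the work surface at z = 0. Lengths are in mm, angles in rad, forces in N, time in s.
With the tool pointing down it reaches from about 375 to 900 mm from the base axis. Payload 3.1 kg.
Tool frame: the origin (TCP) lies at the very end of the fingers, on their centre line; the grasp point (between the pads) lies 19 mm behind it; z points along the fingers, x is the direction in which the jaws open and shut, and the axes are right-handed (so a half turn about z gives the same grasp; the last joint's range is limited). The gripper opens to 85 mm and grips with 20 to 120 N. Pads are 22 mm wide; open, the fingers measure 114 mm over their backs; the gripper's body (76 mm by 85 mm) begins 54 mm behind the grasp point. The pads swing forward as they close: fully open they stand 13 mm farther back than shut.
Start: joints at [0.934, 0.527, 1.433, -0, 1.181, -0.178], TCP at [276.193, 560.637, 231.31] pointing down, gripper open.
Joint ranges: [-3.08, 3.08], [-0.75, 2.2], [0.22, 2.44], [-1.43, 4.57], [0, 2.65], [-2.85, 2.85]. Speed limits (rad/s): [2.79, 2.79, 3.14, 3.14, 3.14, 3.14].

### API

Orientations are given as a rotation vector (axis times angle).
In Python, from plant import arm gives the robot as it stands.
- The arm moves only by the tool send_rows, never from a script. Its argument "targets" is a list that holds one entry, the list of rows, each a list of 4 numbers: the shift along the tool's x, y, z in cm, then the turn about the tool's z in rad. In form: [[[x, y, z, turn], ...]]. A call has 1 to 10 rows; each row shifts and turns the commanded pose from where the row before left it, along the tool's axes as they then stand; what a row does not reach is not made up. A row lasts 1/12 s, in which the tool goes at most 41.7 mm and 7.16 degrees, less where a joint would pass 70% of its speed; a pose out of reach is approached as far as the arm can. A call with a gripper value outside its range is refused whole. "claw" is the opening in per cent of the stroke, from 0 (shut) to 100 (fully open), set as the call begins (left out, the last holds). The fingers move at their own pace and stop on an object; the grip force is fixed at half the most. Time passes only in rows, so rows that do not move let the fingers close. It gives the time, the measured TCP pose, the force and the opening at its end, in the units of the state.
- arm.read_state(): the state, without advancing time (a new reading comes with each control period).
- arm.get_image(name): name is "side" or "top" or "wrist"; returns the picture (480x640x3 uint8, red, green, blue); there is no depth.
- arm.camera_model(name): a dict with "fx", "fy", "cx", "cy" (pixels), "origin" and "orientation" of the camera in the world. Camera axes: x right, y down, z forward; pixel columns grow to the right and rows downward; lengths in mm; the calibration is good to about 2 mm. The wrist camera is an equidistant fisheye: a pixel r from the principal point sees the ray r / f radians off the axis. A picture is of the moment at which its call begins: read the wrist's pose just before it. camera_model takes no time and is no camera call; for the wrist camera it gives the pose at the moment of the call.
- arm.close_job(): hands the job in, once; it reports no verdict.
Trained networks look in the newest picture that a camera, given by its name, has taken for a name from the list of things; names that differ only in an ending like _2 or _b are one class to them, and where a whole thing is asked for, a point or a joint stands for the part that bears it (a point fixed in the world has none). Each returns a list of dicts, best first, with "p" (0 to 1); they miss things now and then, are a little off and sometimes report something else, mostly with a low value. They report only what shows in the picture. A call takes as long as a camera call. They do not tell look-alikes from the thing itself.
- arm.look_for(camera, thing): "extent" ([left, top, right, bottom] as shares, 0 to 1, of the picture: columns of its width, rows of its height, round what is visible of it).
The state is a dict: "time_s": time; "joints": joint angles; "joint_vel": joint speeds; "joint_efforts": joint torques, N m; "eef_pos": TCP position; "tool_rot": TCP orientation; "force": force on the tool from outside, world axes, zero at the start; "wrist_torque": the same for the moment, N m; "width": opening from 0.0 (shut) to 1.0 (fully open).
Only numpy, scipy, OpenCV 4.12 (cv2) and the standard library are available. Lean on these libraries where they do the work, as an engineer would, in place of code of your own. Each camera call takes 0.05 s, during which the arm holds its last target. There are 200 camera calls.

### The job

Take the loose green cover off the front bay of the charging dock by getting under its front lip, and park it on the dock's flat rear deck, pushed back against the yellow stop and clear of the bay. Then put the battery pack with the orange nose into the gap in the row of blue packs, nose first and upright, easing the neighbours apart, and push it fully home level with them. Do not topple the packs, flip or drop the cover, or shift the other things on the bench; let go of everything.

Things in the scene. Friction and masses are not known exactly. Their poses are not given: they have to be found in the camera images.
- dock: Grey charging dock fixed to the bench, 217 mm deep (x), 156 wide (y), 72 high. Origin on the table at the middle of the bay's open front; +x points into the dock, z up. Bay: x = 0 to 92 mm, side walls 8 mm thick (inner faces at y = +-70), open in front and on top, no floor (packs stand on the table). x = 92 to 217: solid power unit; its front face is the bay's back wall.
- deck (a point): Middle of the front edge of the dock's flat rear deck (top of the power unit), at (92, 0, 72) mm in the dock's frame, axes as the dock's. The deck is level with the wall tops and 156 mm wide; a yellow stop ridge 12 mm high, 120 mm wide, lies across it from 113 to 125 mm behind this point.
- lid: Loose green cover, 0.17 to 0.35 kg: plate 114 (x) x 170 (y) x 5 mm. A 4 mm thick front skirt hangs 18 mm down in front of the walls over the full width; side skirts 8 mm deep straddle walls and deck with 3 mm play; no rear skirt. Origin mid-width at the plate's underside, on the skirt's front face; rear edge at x = +102 mm. Axes as the dock's. Closed it is at about (-6, 0, 72) mm in the dock's frame.
- lid_lip (a point): Middle of the front edge of the cover's lip, at the plate's underside, 12 mm in front of the skirt; yellow on top. With the front raised until the skirt clears the walls (over 18 mm), the cover slides straight back over the deck; while down it cannot, and it keeps packs out. Parked against the stop it leans on its front skirt, lid at about (103, 0, 90) mm in the dock's frame.
- pack_center (a point): Spare battery pack (orange), standing on the table some way before or behind the dock; point at the pack's centre (33 mm up when standing). 90 mm long (x), 26 thick (y), 66 tall (z), about 0.3 kg, black with orange band and nose; +x points to the nose, whose last 16 mm taper to 12 mm wide; the other end is flat. Fully home: centre at x = 45 to 47 mm in the dock's frame; getting there takes up to 20 N.
- row_a_center (a point): Blue pack standing loose in the bay under the cover, far left, next to the +y wall, nose to the back wall; point at the pack's centre (33 mm up when standing). 90 mm long (x), 26 thick (y), 66 tall (z), about 0.3 kg, black with blue band and nose; +x points to the nose, whose last 16 mm taper to 12 mm wide; the other end is flat.
- row_b_center (a point): Blue pack standing loose in the bay under the cover, left of the gap, nose to the back wall; point at the pack's centre (33 mm up when standing). 90 mm long (x), 26 thick (y), 66 tall (z), about 0.3 kg, black with blue band and nose; +x points to the nose, whose last 16 mm taper to 12 mm wide; the other end is flat. The gap from row_b to row_c is only 16 to 24 mm wide; both slide aside, there is room.
- row_c_center (a point): Blue pack standing loose in the bay under the cover, right of the gap, nose to the back wall; point at the pack's centre (33 mm up when standing). 90 mm long (x), 26 thick (y), 66 tall (z), about 0.3 kg, black with blue band and nose; +x points to the nose, whose last 16 mm taper to 12 mm wide; the other end is flat.
- row_d_center (a point): Blue pack standing loose in the bay under the cover, far right, next to the -y wall, nose to the back wall; point at the pack's centre (33 mm up when standing). 90 mm long (x), 26 thick (y), 66 tall (z), about 0.3 kg, black with blue band and nose; +x points to the nose, whose last 16 mm taper to 12 mm wide; the other end is flat.
- pack_nose (a point): Tip of the spare pack's tapered orange nose, 45 mm ahead (+x) of its centre and at the same height.
- cup: Yellow plastic cup, 72 mm wide at the rim, 85 mm tall; origin at its underside. Bystander: leave alone.
- tape: Grey roll of tape lying flat, 100 mm across, 48 mm high; origin at its underside. Bystander: leave alone.
- tape_small: Yellow roll of tape lying flat, 70 mm across, 20 mm high; origin at its underside. Bystander: leave alone.
- kit_box: White and red cardboard kit box, 90 x 70 x 50 mm; origin at its underside. Bystander: leave alone.
- mug: Red mug, 80 mm wide, 90 mm tall; origin at its underside. Bystander: leave alone.
Not all that is in view belongs to the job. Of the things shaped like the lid, the green one is meant.

How it is judged (in metres and radians):
On the way, in this order (a step that is already met when the one before it is completed fails the run):
1. the cover is off the bay and parked on the rear deck, the right way up (x of lid in the frame of dock above 0.097 m and z of lid in the frame of dock between 0.082 and 0.098 m and angle between lid's own z axis and vertical below 0.3 rad), for 0.2 s.
2. the spare pack stands fully home in the row (x of pack_nose in the frame of dock above 0.08 m and x of pack_center in the frame of dock between 0.041 and 0.055 m and y of pack_center in the frame of dock between -0.06 and 0.06 m and z of pack_center in the frame of dock below 0.04 m and angle between pack_center's own z axis and vertical below 0.12 rad and angle between the x axis of pack_center and the x axis of dock, either way round below 0.12 rad), for 0.2 s.
At the end, for the whole second after the job is handed in: Cover right way up on the deck: origin over 97 mm back in the dock frame, 82 to 98 mm high, leaning under 0.3 rad. Spare pack in the bay, nose first, centre 41 to 55 mm in, within 60 mm of the middle, upright and in line within 0.12 rad; blue packs beyond 39 mm, upright within 0.15 rad (all of step 1 and all of step 2 and x of each of row_a_center, row_b_center, row_c_center, row_d_center in the frame of dock above 0.039 m and angle between each of row_a_center, row_b_center, row_c_center, row_d_center's own z axis and vertical below 0.15 rad); the robot touches nothing.
It fails at once if the cover is flipped up (beyond 0.9 rad) or dropped off the dock (angle between lid's own z axis and vertical above 0.9 rad or height (world z) of lid below 0.04 m).
It fails at once if a pack is toppled (beyond 0.5 rad) (angle between any of row_a_center, row_b_center, row_c_center, row_d_center, pack_center's own z axis and vertical above 0.5 rad).
It fails at once if a bystander is shifted by more than 40 mm (distance of any of cup, tape, tape_small, kit_box, mug from where it was at the start of the episode above 0.04 m).
It also fails if it takes over 64 s, if anything falls off the work surface, if the arm or the gripper's body presses on something with over 40 N, if the wrist force passes 120 N, or if a joint passes its speed limit or range.

## Working session

There is one attempt and no reset: what is moved stays moved. The work goes in short steps, Python scripts to look and compute and a tool call to move; the robot and the scene stay as the last step left them, time stands still between calls to the robot, and variables do not carry over. Pictures are saved under pics/ and viewed, about 8 in all and at most 12, crops included, and the job is handed in when it is done.

Besides the shell and the picture viewer there is one more tool, called after ">>>" as name([rows], argument=value, ...), one row to a line, values as JSON. send_rows: Moves the arm, as the interface text tells. Its arguments: {"type":"object","properties":{"targets":{"type":"array"},"claw":{"type":"number"}},"required":["targets"]}

```bash
mkdir -p pics; ls
python3 - <<'E'
from plant import arm
import cv2,numpy as np
s=arm.read_state();print({k:np.round(v,3).tolist() for k,v in s.items()})
for c in("top","side"):
    im=arm.get_image(c);cv2.imwrite(f"pics/{c}0.png",im[:,:,::-1])
    print(c,arm.camera_model(c))
    for t in("dock","lid","lid_lip","pack_center","cup","tape","tape_small","kit_box","mug"):
        print(t,[(round(d["p"],2),[round(d["extent"][0]*640),round(d["extent"][1]*480),round(d["extent"][2]*640),round(d["extent"][3]*480)]) for d in arm.look_for(c,t)][:4])
print(arm.camera_model("wrist"))
E
```

```text
pics
{'time_s': 0.0, 'joints': [0.935, 0.528, 1.434, -0.0, 1.181, -0.178], 'joint_vel': [-0.002, -0.001, 0.0, 0.0, 0.0, -0.0], 'joint_efforts': [0.001, -44.235, -17.802, -0.0, 0.008, -0.0], 'eef_pos': [275.777, 560.067, 230.343], 'tool_rot': [2.667, 1.659, -0.003], 'force': [-0.271, 1.24, -0.543], 'wrist_torque': [-0.011, -0.025, 0.024], 'width': 0.999}
top {'fx': 487.6912782119108, 'fy': 487.6912782119108, 'cx': 315.9088433523758, 'cy': 235.71619802370495, 'origin': array([ 556.87945404,  -12.45945816, 1117.63805887]), 'orientation': array([-2.19631480e+00,  2.20922075e+00, -1.49026557e-03])}
dock [(0.89, [238, 218, 302, 295])]
lid [(0.93, [291, 209, 353, 295]), (0.57, [369, 267, 455, 351])]
lid_lip [(0.79, [295, 211, 356, 293]), (0.73, [366, 264, 452, 353])]
pack_center [(0.68, [481, 263, 531, 279])]
cup [(0.76, [133, 275, 179, 306]), (0.69, [100, 188, 160, 223])]
tape [(0.68, [433, 169, 480, 219])]
tape_small [(0.65, [174, 173, 211, 206])]
kit_box [(0.92, [358, 132, 399, 178])]
mug [(0.96, [99, 187, 162, 226])]
side {'fx': 473.75932067169305, 'fy': 473.75932067169305, 'cx': 321.8095335859173, 'cy': 241.0218563569798, 'origin': array([ 345.06297027, -749.08207905,  592.43398565]), 'orientation': array([-2.12780041,  0.33583192, -0.20119048])}
dock [(0.65, [233, 200, 341, 303])]
lid [(0.58, [188, 318, 305, 418]), (0.56, [246, 227, 347, 280])]
lid_lip [(0.79, [187, 317, 307, 417]), (0.58, [245, 224, 347, 284])]
pack_center [(0.82, [330, 403, 365, 480])]
cup [(0.75, [211, 169, 237, 210])]
tape [(0.67, [389, 331, 458, 403])]
tape_small [(0.73, [303, 193, 328, 212])]
kit_box [(0.67, [391, 265, 455, 320])]
mug [(0.7, [272, 152, 304, 191])]
{'fx': 371.64829954431775, 'fy': 371.64829954431775, 'cx': 320.3685231207778, 'cy': 235.98937546025175, 'origin': array([216.92626188, 589.62673263, 373.19355128]), 'orientation': array([2.47098937, 1.53620225, 0.20318097])}
```

View pics/top0.png

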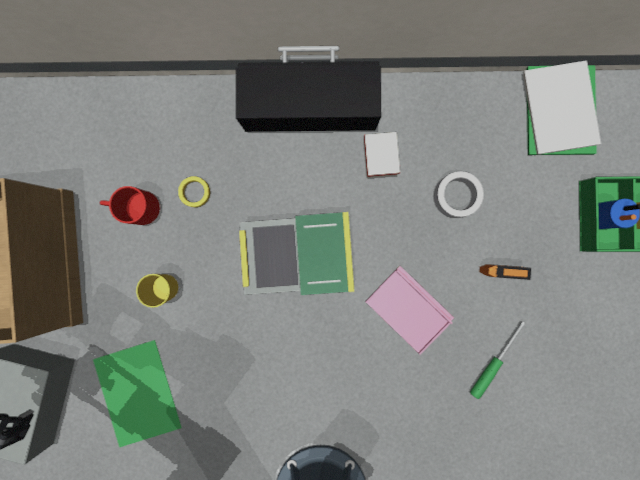

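View pics/side0.png

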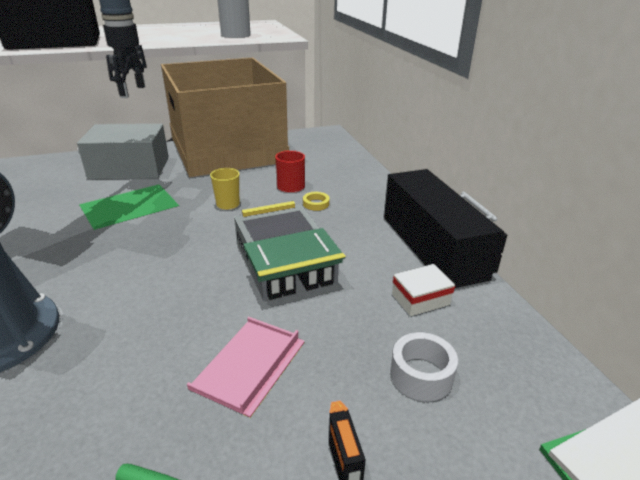

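Top view: green lid at (325,253), yellow lip on its right side (350,250), stop ridge at (243,258), so dock +x points to image left (world +y). Spare pack is at (505,271) with its nose on the left. Things that could be mistaken for the lid are the pink lid (410,310), green sheet (137,392), green tray (610,213) and green-handled screwdriver (487,378). I choose the dark green one on the dock, and the orange-banded pack at (505,271). Next I measure by colour and check in a crop.

```bash
cat > h.py <<'E'
from plant import arm
import cv2,numpy as np
from scipy.spatial.transform import Rotation as R
def px2w(cam,uv,z):
    m=arm.camera_model(cam);uv=np.atleast_2d(np.float64(uv))
    d=np.c_[(uv[:,0]-m["cx"])/m["fx"],(uv[:,1]-m["cy"])/m["fy"],np.ones(len(uv))]
    d=d@R.from_rotvec(m["orientation"]).as_matrix().T;o=m["origin"]
    return (o+d*((z-o[2])/d[:,2])[:,None])[:,:2]
def seg(hsv,box,lo,hi):
    l,t,r,b=box;m=cv2.inRange(hsv[t:b,l:r],np.array(lo),np.array(hi))
    n,lab,st,c=cv2.connectedComponentsWithStats(m)
    k=1+np.argmax(st[1:,4]);ys,xs=np.where(lab==k);return np.c_[xs+l,ys+t].astype(float)
def rect(cam,pts,z):
    w=px2w(cam,pts,z).astype(np.float32);c,s,a=cv2.minAreaRect(w)
    b=cv2.boxPoints((c,s,a));e=max((b[1]-b[0],b[2]-b[1]),key=np.linalg.norm)
    return np.round(c,1),np.round(s,1),round(np.degrees(np.arctan2(e[1],e[0]))%180,2)
E
python3 - <<'E'
from h import *
im=arm.get_image("top");hsv=cv2.cvtColor(im,cv2.COLOR_RGB2HSV)
print("lip",rect("top",seg(hsv,(335,200,362,302),(22,120,80),(34,255,255)),77))
print("stop",rect("top",seg(hsv,(230,220,256,295),(22,120,80),(34,255,255)),84))
print("lid",rect("top",seg(hsv,(285,200,347,302),(50,80,30),(90,255,255)),77))
print("orange",rect("top",seg(hsv,(470,255,540,290),(5,120,80),(20,255,255)),66))
g=cv2.cvtColor(im,cv2.COLOR_RGB2GRAY)[255:290,465:545];p=np.argwhere(g<60)[:,::-1]+[465,255]
print("black",rect("top",p,66))
a=cv2.resize(im[195:305,230:370],None,fx=4,fy=4,interpolation=2);b=cv2.resize(im[250:295,465:545],None,fx=3,fy=3,interpolation=2)
w=arm.get_image("wrist")
c=np.zeros((600,800,3),np.uint8);c[:440,:560]=a;c[:135,560:800]=b;c[300:600,400:800]=cv2.resize(w,(400,300))
cv2.imwrite("pics/c1.png",c[:,:,::-1])
E
```

```text
lip (array([620.9, -54. ]), array([0., 0.]), np.float32(0.0))
stop (array([552.6, 159.2]), array([70.4,  9. ]), np.float32(3.93))
lid (array([539.3,  -5.1]), array([167.2,  98.7]), np.float32(3.69))
orange (array([ 496., -419.]), array([51.7, 16.1]), np.float32(85.3))
black (array([ 498.2, -397.4]), array([106.5,  23.9]), np.float32(85.63))
```

View pics/c1.png

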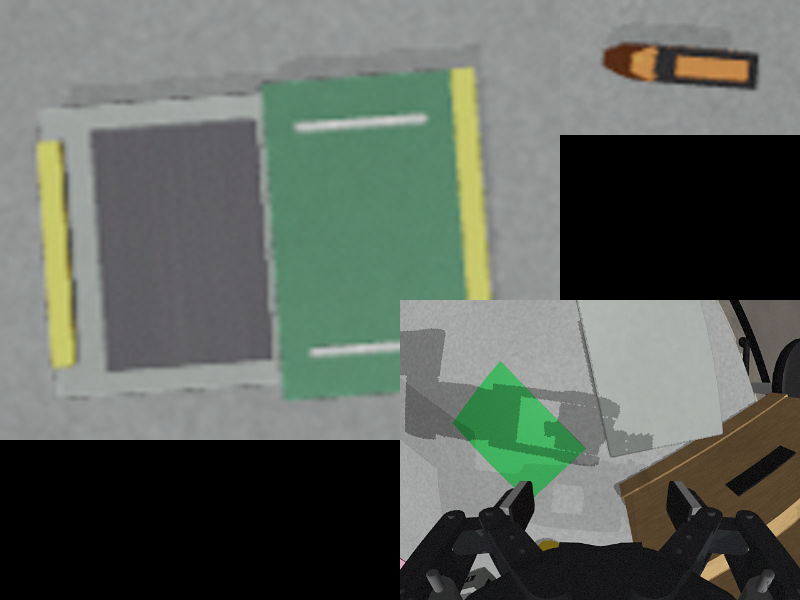

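Run:
```python
from h import *
im=cv2.imread("pics/top0.png");hsv=cv2.cvtColor(im,cv2.COLOR_BGR2HSV)
for n,b,z in(("lip",(335,200,362,302),77),("stop",(230,215,256,300),84)):
    print(n,rect("top",seg(hsv,b,(22,70,80),(36,255,255)),z))
print("pack tail/nose-top corners",px2w("top",[[530,268],[530.5,278.5],[497,266],[497,276]],66).round(1), px2w("top",[[480.5,270]],33))
print(hsv[250,349],hsv[250,243])
s=arm.read_state();print(R.from_rotvec(s["tool_rot"]).as_matrix().round(3))
```

```text
lip (array([543.2, -62.1]), array([169.3,  12.6]), np.float32(3.84))
stop (array([530.6, 159.5]), array([119.6,  13.6]), np.float32(3.85))
pack tail/nose-top corners [[ 505.5 -450.9]
 [ 483.1 -451.6]
 [ 510.1 -380.9]
 [ 488.7 -380.6]] [[ 500.0019601  -356.10444696]]
[ 30 117 199] [ 30 120 199]
[[ 0.442  0.897 -0.   ]
 [ 0.897 -0.442 -0.   ]
 [-0.    -0.    -1.   ]]
```

>>> send_rows([
  [[0,0,0,0.117],[0,0,0,0.117],[0,0,0,0.117],[0,0,0,0.117],[0,0,0,0.117],[0,0,0,0.117],[0,0,0,0.117],[0,0,0,0.117],[0,0,0,0.115],[0,0,0,0]],
])

```text
time_s: 1.93
eef_pos: [276.2, 560.6, 231.3]
tool_rot: [3.14, 0.094, -0.0]
force: [-0.2, 1.1, -0.3]
width: 0.997
```

>>> send_rows([
  [[1.14,3.48,0,0],[1.14,3.48,0,0],[1.14,3.48,0,0],[1.14,3.48,0,0],[1.14,3.48,0,0],[1.14,3.48,0,0],[1.14,3.48,0,0],[1.14,3.48,0,0],[1.14,3.48,0,0],[1.14,3.48,0,0]],
])

```text
time_s: 2.77
eef_pos: [412.1, 218.8, 231.6]
tool_rot: [-3.14, -0.103, -0.001]
force: [0.5, 0.6, -1.0]
width: 1.0
```

>>> send_rows([
  [[1.14,3.48,0,0],[1.14,3.48,0,0],[1.14,3.48,0,0],[1.14,3.48,0,0],[1.14,3.48,0,0],[1.14,3.48,0,0],[1.14,3.48,0,0],[1.14,3.48,0,0],[1.14,3.48,0,0],[1.14,3.48,0,0]],
])

```text
time_s: 3.6
eef_pos: [547.3, -121.8, 231.5]
tool_rot: [3.14, 0.102, 0.001]
force: [0.7, 0.5, 0.6]
width: 1.005
```

>>> send_rows([
  [[0,0,3.0,0],[0,0,3.0,0],[0,0,3.0,0],[0,0,3.0,0],[0,0,3.0,0],[0,0,2.5,0],[0,0,1.3,0],[0,0,0,0],[0,0,0,0]],
], claw=100)

```text
time_s: 4.35
eef_pos: [546.7, -119.8, 42.8]
tool_rot: [-3.139, -0.1, 0.002]
force: [0.2, 0.5, -0.2]
width: 0.999
```

Run:
```python
from h import *
s=arm.read_state();print(s["eef_pos"].round(1) if hasattr(s["eef_pos"],"round") else s["eef_pos"],s["force"])
w=arm.get_image("wrist");sd=arm.get_image("side")
c=np.zeros((600,800,3),np.uint8);c[:300,:400]=cv2.resize(w,(400,300));c[:300,400:]=cv2.resize(sd[150:330,220:460],(400,300),interpolation=2)
c[300:,:]=cv2.resize(w[200:440,160:480],(800,600),interpolation=2)[200:500]
cv2.imwrite("pics/c2.png",c[:,:,::-1])
```

```text
[ 546.7 -119.8   42.8] [ 0.24747038  0.52435289 -0.24361245]
```

View pics/c2.png

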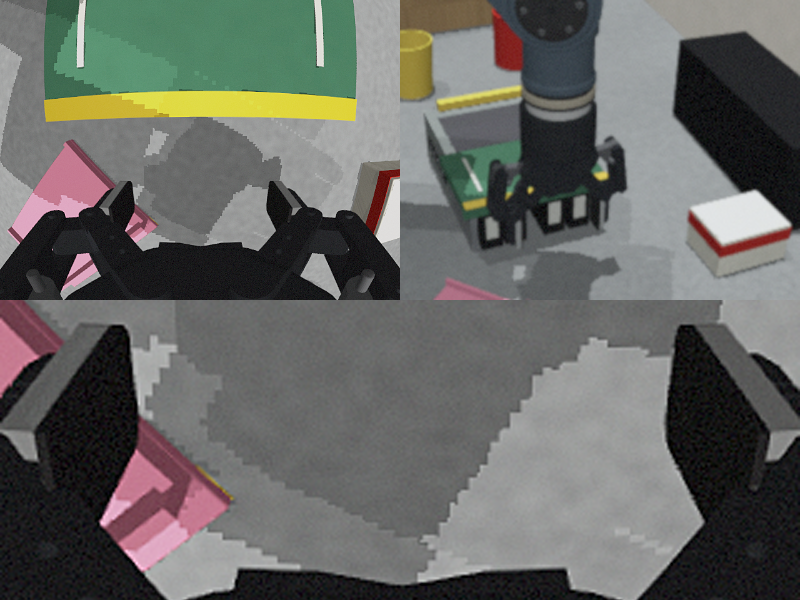

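>>> send_rows([
  [[0,-1.2,0,0],[0,-1.2,0,0],[0,-0.8,0,0],[0,-0.3,0,0],[0,-0.2,0,0],[0,-0.1,0,0],[0,0,0,0],[0,0,0,0]],
])

```text
time_s: 5.12
eef_pos: [544.7, -82.2, 43.4]
tool_rot: [3.14, 0.097, 0.0]
force: [-0.8, 0.6, -0.3]
width: 1.0
```

>>> send_rows([
  [[0,-0.2,0,0],[0,-0.1,0,0],[0,0,0,0],[0,0,0,0]],
])

```text
time_s: 5.45
eef_pos: [544.3, -79.1, 43.3]
tool_rot: [3.14, 0.097, -0.0]
force: [-0.4, -0.5, -0.4]
width: 0.999
```

>>> send_rows([
  [[0,-0.1,0,0],[0,-0.1,0,0],[0,0,0,0],[0,0,0,0]],
])

```text
time_s: 5.78
eef_pos: [544.4, -77.6, 43.3]
tool_rot: [3.139, 0.099, 0.001]
force: [0.4, -4.1, -1.1]
width: 0.995
```

>>> send_rows([
  [[0,-0.1,0,0],[0,-0.1,0,0],[0,0,0,0],[0,0,0,0]],
])

```text
time_s: 6.12
eef_pos: [544.5, -77.5, 43.4]
tool_rot: [3.136, 0.1, 0.001]
force: [-2.1, -11.5, -1.4]
width: 1.001
```

>>> send_rows([
  [[0,-0.1,0,0],[0,-0.1,0,0],[0,0,0,0],[0,0,0,0]],
])

```text
time_s: 6.45
eef_pos: [544.6, -77.4, 43.4]
tool_rot: [3.134, 0.101, 0.001]
force: [-3.8, -18.7, -2.5]
width: 0.997
```

>>> send_rows([
  [[0,0,-0.2,0],[0,0,-0.2,0],[0,0,-0.2,0],[0,0,-0.2,0],[0,0,0,0]],
])

```text
time_s: 6.87
eef_pos: [544.9, -76.5, 51.3]
tool_rot: [3.135, 0.1, 0.003]
force: [-1.3, -14.6, -3.8]
width: 1.0
```

Run:
```python
from h import *
s=arm.read_state();print(s["eef_pos"].round(1),s["force"].round(1))
w=arm.get_image("wrist");sd=arm.get_image("side")
c=np.zeros((600,800,3),np.uint8);c[:300,:400]=cv2.resize(w,(400,300));c[:300,400:]=cv2.resize(sd[150:330,220:460],(400,300),interpolation=2)
c[300:,:]=cv2.resize(sd[200:290,215:455],(800,300),interpolation=2)
cv2.imwrite("pics/c3.png",c[:,:,::-1])
```

```text
[544.9 -76.5  51.3] [ -1.3 -14.6  -3.8]
```

View pics/c3.png

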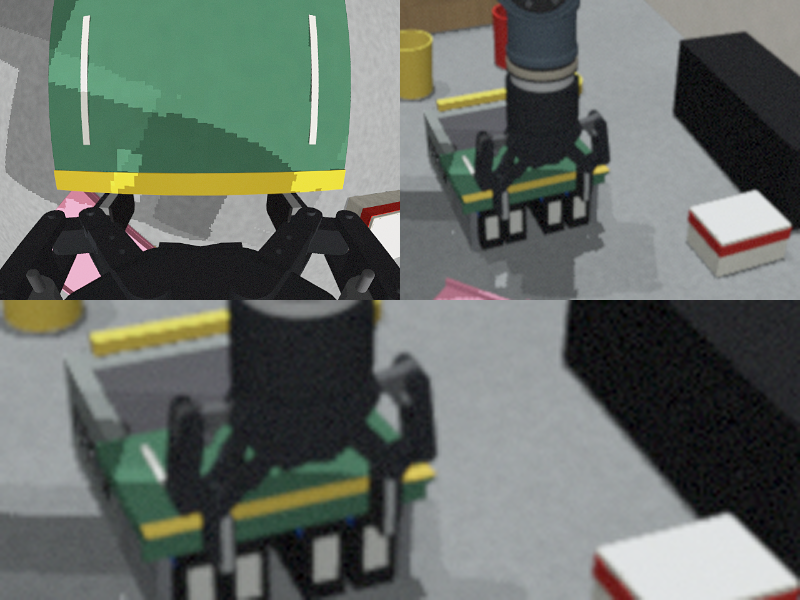

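>>> send_rows([
  [[0,0,-0.2,0],[0,0,-0.2,0],[0,0,-0.2,0],[0,0,-0.2,0],[0,0,0,0]],
])

```text
time_s: 7.38
eef_pos: [545.0, -74.8, 59.6]
tool_rot: [3.137, 0.098, 0.003]
force: [0.2, -8.7, -0.7]
width: 1.003
```

Run:
```python
from h import *
s=arm.read_state();print(s["eef_pos"].round(1),s["force"].round(1))
im=arm.get_image("side");hsv=cv2.cvtColor(im,cv2.COLOR_RGB2HSV)
old=cv2.cvtColor(cv2.imread("pics/side0.png"),cv2.COLOR_BGR2HSV)
m=arm.camera_model("side");Rm=R.from_rotvec(m["orientation"]).as_matrix()
def proj(P):
    p=(np.array(P)-m["origin"])@Rm;return [m["fx"]*p[0]/p[2]+m["cx"],m["fy"]*p[1]/p[2]+m["cy"]]
# lip left end, compare yellow rows with columns
for h in(old,hsv):
    k=cv2.inRange(h[215:300,235:355],np.array((22,70,60)),np.array((36,255,255)))
    print([(c+235,np.where(k[:,c])[0].min()+215,np.where(k[:,c])[0].max()+215) for c in range(0,120,5) if k[:,c].any()])
d=np.array([-.063,.998]);y=np.array([-.998,-.063]);o=np.array([543.2,-50.6])
for yy in(-85,0,85):
  for z in(77,85,93,100):
    w=o-18*d+yy*y;print(yy,z,np.round(proj([*w,z]),1))
```

```text
[545.  -74.8  59.6] [ 0.2 -8.7 -0.7]
[(245, np.int64(215), np.int64(216)), (250, np.int64(215), np.int64(215)), (260, np.int64(271), np.int64(276)), (265, np.int64(270), np.int64(274)), (270, np.int64(269), np.int64(273)), (275, np.int64(268), np.int64(272)), (280, np.int64(266), np.int64(271)), (285, np.int64(266), np.int64(270)), (290, np.int64(264), np.int64(269)), (295, np.int64(263), np.int64(268)), (300, np.int64(262), np.int64(267)), (305, np.int64(261), np.int64(265)), (310, np.int64(260), np.int64(264)), (315, np.int64(259), np.int64(263)), (320, np.int64(258), np.int64(262)), (325, np.int64(257), np.int64(261)), (330, np.int64(255), np.int64(260)), (335, np.int64(254), np.int64(259)), (340, np.int64(253), np.int64(258)), (345, np.int64(256), np.int64(256))]
[(245, np.int64(215), np.int64(216)), (250, np.int64(215), np.int64(215)), (260, np.int64(263), np.int64(266)), (265, np.int64(262), np.int64(265)), (270, np.int64(260), np.int64(264)), (275, np.int64(260), np.int64(263)), (285, np.int64(257), np.int64(261)), (290, np.int64(256), np.int64(260)), (295, np.int64(255), np.int64(259)), (300, np.int64(254), np.int64(258)), (305, np.int64(253), np.int64(256)), (310, np.int64(252), np.int64(255)), (315, np.int64(251), np.int64(254)), (320, np.int64(250), np.int64(253)), (325, np.int64(249), np.int64(252)), (335, np.int64(248), np.int64(249)), (340, np.int64(245), np.int64(249))]
-85 77 [346.2 256.2]
-85 85 [346.3 252.8]
-85 93 [346.5 249.3]
-85 100 [346.7 246.2]
0 77 [304.3 265.6]
0 85 [304.2 262.1]
0 93 [304.2 258.5]
0 100 [304.2 255.4]
85 77 [259.6 275.6]
85 85 [259.4 272. ]
85 93 [259.1 268.4]
85 100 [258.9 265.2]
```

>>> send_rows([
  [[0,-0.1,0,0],[0,-0.05,-0.15,0],[0,-0.05,-0.2,0],[0,-0.05,-0.2,0],[0,-0.05,-0.2,0],[0,0,-0.2,0],[0,0,0,0]],
])

```text
time_s: 8.02
eef_pos: [543.6, -69.5, 69.1]
tool_rot: [-3.14, -0.097, 0.0]
force: [-1.1, -1.7, 0.0]
width: 0.999
```

```bash
cat > lip.py <<'E'
from h import *
s=arm.read_state();print(s["eef_pos"].round(1),s["force"].round(1))
im=arm.get_image("side");hsv=cv2.cvtColor(im,cv2.COLOR_RGB2HSV)
k=cv2.inRange(hsv[218:300,235:355],np.array((22,70,60)),np.array((36,255,255)))
print([(c+235,int(np.where(k[:,c])[0].min()+218),int(np.where(k[:,c])[0].max()+218)) for c in range(0,120,5) if k[:,c].any()])
E
python3 lip.py
```

```text
[543.6 -69.5  69.1] [-1.1 -1.7  0. ]
[(260, 259, 262), (265, 258, 261), (270, 257, 260), (285, 254, 257), (290, 253, 256), (295, 252, 255), (300, 251, 254), (305, 250, 253), (310, 248, 252), (315, 247, 251), (320, 247, 250), (335, 243, 247), (340, 242, 245)]
```

>>> send_rows([
  [[0,-0.2,0,0],[0,-0.2,0,0],[0,-0.2,0,0],[0,-0.2,0,0],[0,0,0,0]],
])

```text
time_s: 8.48
eef_pos: [543.5, -61.5, 68.9]
tool_rot: [-3.14, -0.098, -0.001]
force: [0.0, -0.3, 1.4]
width: 1.002
```

```bash
python3 lip.py
python3 - <<'E'
from h import *
w=arm.get_image("wrist");sd=arm.get_image("side")
c=np.zeros((600,800,3),np.uint8);c[:300,:400]=cv2.resize(w,(400,300));c[300:,:]=cv2.resize(sd[200:290,215:455],(800,300),interpolation=2)
cv2.imwrite("pics/c4.png",c[:,:,::-1])
E
```

```text
[543.5 -61.5  68.9] [ 0.  -0.3  1.4]
[(255, 258, 260), (260, 256, 260), (265, 255, 259), (270, 254, 258), (285, 251, 254), (290, 250, 253), (295, 249, 252), (300, 248, 251), (305, 247, 250), (310, 246, 249), (315, 245, 248), (320, 244, 247), (335, 241, 244), (340, 241, 243)]
```

View pics/c4.png

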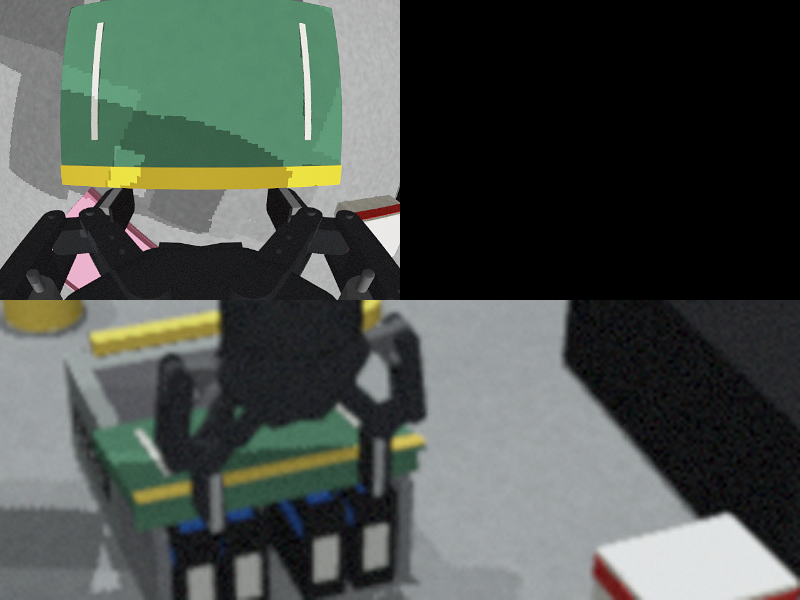

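>>> send_rows([
  [[0,-0.6,0,0],[0,-0.9,0,0],[0,-0.9,0,0],[0,-0.9,0,0],[0,-0.9,0,0],[0,-0.9,0,0],[0,-0.9,0,0],[0,-0.9,0,0],[0,-0.5,0,0],[0,0,0,0]],
])

```text
time_s: 9.47
eef_pos: [538.1, 13.5, 68.7]
tool_rot: [-3.139, -0.099, 0.001]
force: [-0.8, -0.8, 0.5]
width: 0.998
```

>>> send_rows([
  [[0,-0.3,0,0],[0,-0.3,0,0],[0,-0.2,0,0],[0,-0.2,0,0],[0,0,0,0],[0,0,0,0]],
])

```text
time_s: 9.97
eef_pos: [538.2, 21.9, 68.9]
tool_rot: [-3.14, -0.097, -0.0]
force: [0.6, -0.2, -0.5]
width: 1.003
```

>>> send_rows([
  [[0,-0.2,0,0],[0,-0.2,0,0],[0,-0.2,0,0],[0,0,0,0],[0,0,0,0]],
])

```text
time_s: 10.38
eef_pos: [537.7, 28.1, 68.8]
tool_rot: [-3.14, -0.097, -0.0]
force: [0.4, -0.4, 0.1]
width: 0.999
```

>>> send_rows([
  [[0,-0.1,0,0],[0,-0.1,0,0],[0,0,0,0],[0,0,0,0]],
])

```text
time_s: 10.72
eef_pos: [537.6, 29.9, 68.8]
tool_rot: [-3.14, -0.097, -0.0]
force: [0.1, -0.9, 0.3]
width: 0.999
```

>>> send_rows([
  [[0,-0.1,0,0],[0,-0.1,0,0],[0,-0.1,0,0],[0,0,0,0],[0,0,0,0]],
])

```text
time_s: 11.13
eef_pos: [538.0, 30.7, 68.9]
tool_rot: [3.137, 0.1, 0.001]
force: [0.1, -10.0, 0.5]
width: 1.001
```

```bash
python3 lip.py
python3 - <<'E'
from h import *
w=arm.get_image("wrist");sd=arm.get_image("side");t=arm.get_image("top")
c=np.zeros((600,800,3),np.uint8);c[:300,:400]=cv2.resize(w,(400,300));c[:300,400:]=cv2.resize(t[185:305,200:360],(400,300),interpolation=2);c[300:,:]=cv2.resize(sd[200:290,215:455],(800,300),interpolation=2)
cv2.imwrite("pics/c5.png",c[:,:,::-1])
E
```

```text
[538.   30.7  68.9] [  0.1 -10.    0.5]
[(245, 232, 235), (250, 231, 234), (255, 230, 233), (270, 227, 230), (275, 226, 229), (280, 225, 228), (285, 224, 227), (290, 223, 226), (295, 222, 225), (300, 221, 224), (305, 220, 223), (315, 218, 221), (320, 218, 220)]
```

View pics/c5.png

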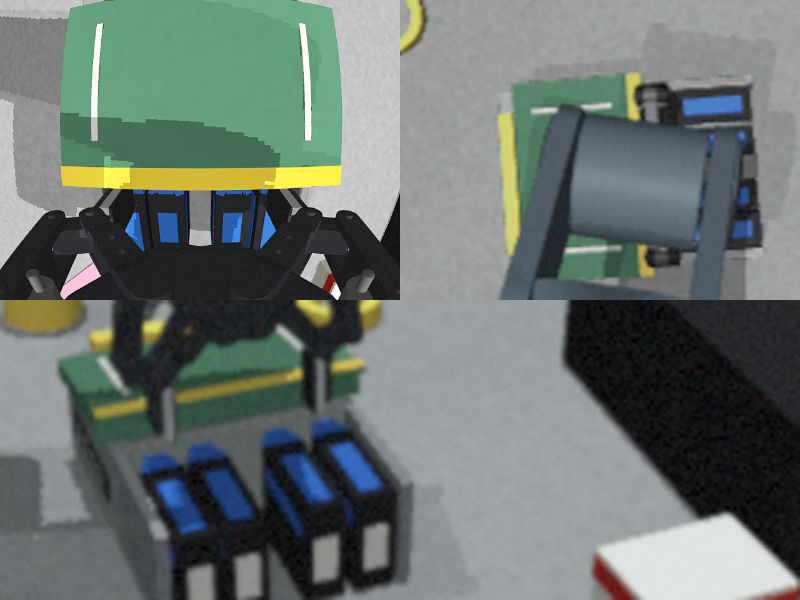

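The side view shows the lid up against the stop, a 10 N reaction on the arm, and the row upright. Next I retreat and go to the spare pack.

>>> send_rows([
  [[0,1,0,0],[0,1,0,0],[0,2,-3.2,0],[0,2,-3.2,0],[0,2,-3.2,0],[0,2,-3.2,0],[-1,3.5,0,0],[-1,3.5,0,0],[-1,3.5,0,0],[-1,3.5,0,0]],
])

```text
time_s: 12.17
eef_pos: [511.5, -210.6, 197.1]
tool_rot: [-3.139, -0.097, -0.001]
force: [1.0, -0.0, 0.7]
width: 0.999
```

>>> send_rows([
  [[-0.5,3.5,0,0],[-0.5,3.5,0,0],[-0.5,3.5,0,0],[-0.5,3.5,0,0],[-0.5,3.5,0,0],[-0.5,2.5,0,0],[0,1.4,0,0],[0,0,0,0.068],[0,0,0,0.068],[0,0,0,0]],
])

```text
time_s: 13.0
eef_pos: [494.9, -425.0, 196.2]
tool_rot: [-3.138, 0.12, 0.001]
force: [0.5, -0.5, 0.6]
width: 1.003
```

```bash
cat > wr.py <<'E'
from h import *
def wpx(uv,z):
    m=arm.camera_model("wrist");uv=np.atleast_2d(np.float64(uv))
    d=uv-[m["cx"],m["cy"]];r=np.linalg.norm(d,axis=1);th=r/m["fx"]
    v=np.c_[d/np.maximum(r,1e-9)[:,None]*np.sin(th)[:,None],np.cos(th)]@R.from_rotvec(m["orientation"]).as_matrix().T
    o=m["origin"];return (o+v*((z-o[2])/v[:,2])[:,None])[:,:2]
E
python3 - <<'E'
from h import *
s=arm.read_state();print(s["eef_pos"].round(1),s["tool_rot"].round(3))
t=arm.get_image("top");w=arm.get_image("wrist");cv2.imwrite("pics/w6.png",w[:,:,::-1])
cv2.imwrite("pics/t6.png",t[:,:,::-1])
c=np.zeros((600,800,3),np.uint8);c[:300,:400]=cv2.resize(w,(400,300));c[:300,400:]=cv2.resize(t[185:305,200:360],(400,300),interpolation=2)
c[300:,:800]=cv2.resize(t[200:305,280:560],(800,300),interpolation=2)
cv2.imwrite("pics/c6.png",c[:,:,::-1])
E
```

```text
[ 494.9 -425.   196.2] [-3.138e+00  1.200e-01  1.000e-03]
```

View pics/c6.png

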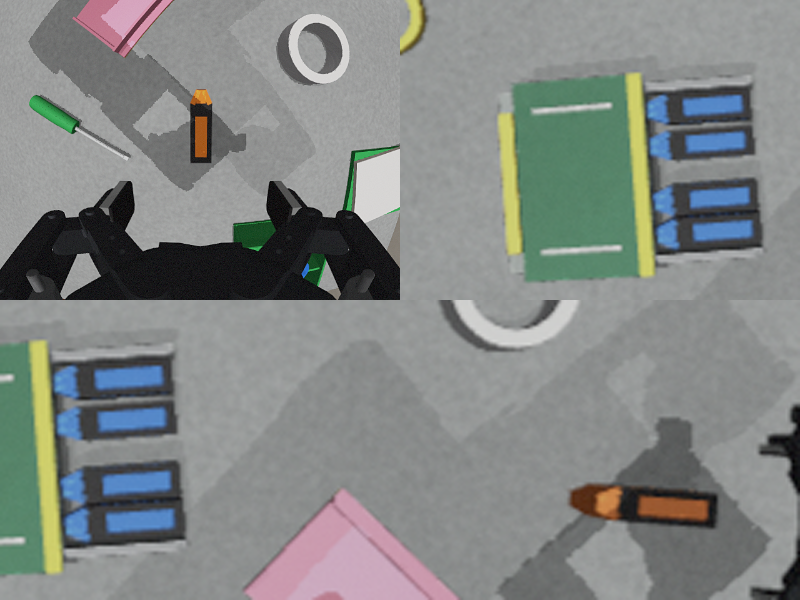

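Run:
```python
from wr import *
print("wrist tail",wpx([[305,259],[339,259]],66).round(1),"nose tip",wpx([[320,144]],60).round(1), "band corners",wpx([[322,165],[322,259]],66))
a=px2w("top",[[342.3,247.2],[342.5,257.3],[342,219],[345,289.5]],66)
o=np.array([543.2,-50.6]);d=np.array([-.063,.998]);y=np.array([-.998,-.063])
for p in a: print(p.round(1),round((p-o)@d,1),round((p-o)@y,1))
```

```text
wrist tail [[ 481.3 -449.9]
 [ 507.5 -451.8]] nose tip [[ 499.3 -363.5]] band corners [[ 499.59802055 -378.91879853]
 [ 494.38290126 -450.85198454]]
[552.2 -50.3] -0.3 -9.0
[530.5 -50.6] 0.8 12.7
[613.  -50.1] -3.9 -69.7
[461.2 -55.5] 0.3 82.1
```

>>> send_rows([
  [[0.14,0,2,0],[0,0,3,0],[0,0,3,0],[0,0,3,0],[0,0,3,0],[0,0,2.2,0],[0,0,1.3,0],[0,0,0,0]],
])

```text
time_s: 13.77
eef_pos: [495.5, -422.7, 18.6]
tool_rot: [-3.135, 0.114, 0.007]
force: [-0.6, -0.0, -0.0]
width: 1.002
```

>>> send_rows([
  [[0,0,0,0],[0,0,0,0],[0,0,0,0],[0,0,0,0],[0,0,0,0],[0,0,0,0],[0,0,0,0],[0,0,0,0],[0,0,0,0],[0,0,0,0]],
], claw=0)

```text
time_s: 14.6
eef_pos: [497.5, -425.5, 23.4]
tool_rot: [3.138, -0.116, 0.002]
force: [-1.5, -0.0, 6.4]
width: 0.294
```

>>> send_rows([
  [[0,0,-1,0],[0,0,-2,0],[0,0,-2,-0.069],[0,0,-1,-0.069],[1,-3,0,0],[1,-3,0,0],[1,-3,0,0],[1,-3,0,0],[1,-3,0,0],[0.7,-3,0,0]],
])

```text
time_s: 15.43
eef_pos: [542.7, -239.8, 81.7]
tool_rot: [-3.14, -0.1, -0.0]
force: [1.6, -0.4, -3.9]
width: 0.295
```

>>> send_rows([
  [[0.5,-3,0,0],[0.5,-3,0,0],[0,-2.5,0,0],[0,-1.5,0,0],[0,0,0,0],[0,0,0,0]],
])

```text
time_s: 15.93
eef_pos: [545.9, -140.6, 81.8]
tool_rot: [3.14, 0.103, -0.0]
force: [0.3, 0.0, -3.6]
width: 0.298
```

Run:
```python
from wr import *
s=arm.read_state();print(s["eef_pos"].round(1),s["tool_rot"].round(3),s["force"].round(1),s["width"])
o=np.array([543.2,-50.6]);d=np.array([-.063,.998]);y=np.array([-.998,-.063])
p=s["eef_pos"][:2];print((p-o)@d,(p-o)@y)
t=arm.get_image("top");w=arm.get_image("wrist");sd=arm.get_image("side");cv2.imwrite("pics/w7.png",w[:,:,::-1])
c=np.zeros((600,800,3),np.uint8);c[:300,:400]=cv2.resize(sd[150:330,220:460],(400,300),interpolation=2);c[:300,400:]=cv2.resize(t[185:305,270:430],(400,300),interpolation=2)
c[300:,:800]=cv2.resize(w[100:340,0:640],(800,300))
cv2.imwrite("pics/c7.png",c[:,:,::-1])
```

```text
[ 545.9 -140.6   81.8] [ 3.14   0.103 -0.   ] [ 0.3  0.  -3.6] 0.29829601219631724
-89.96124897373889 2.954453689578455
```

View pics/c7.png

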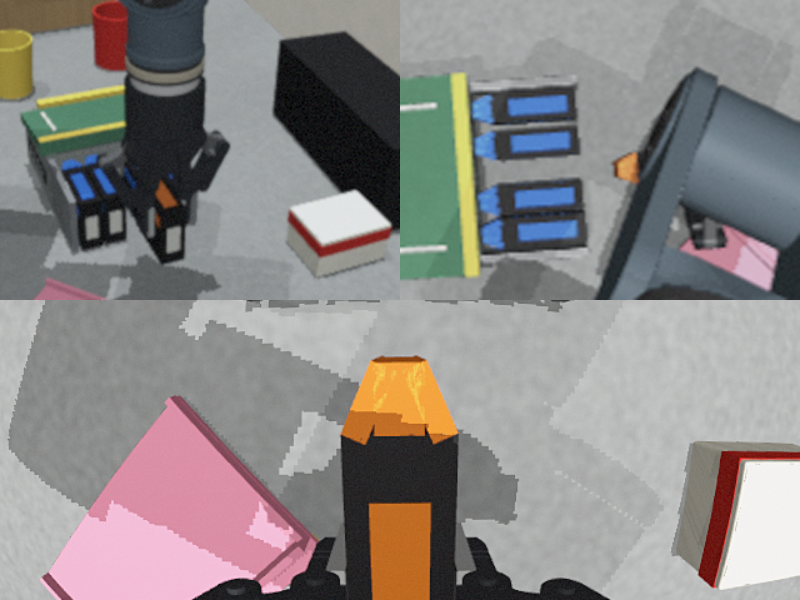

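Run:
```python
from h import *
o=np.array([543.2,-50.6]);d=np.array([-.063,.998]);y=np.array([-.998,-.063])
t=cv2.imread("pics/t6.png");hsv=cv2.cvtColor(t,cv2.COLOR_BGR2HSV)
p=seg(hsv,(350,255,470,365),(160,40,80),(179,255,255));w=px2w("top",p,23)
for q in cv2.boxPoints(cv2.minAreaRect(w.astype(np.float32))): print("pink",(q-o)@d,(q-o)@y)
for z in (93,126): 
  n=px2w("top",[[356,251]],z)[0];print("nose",(n-o)@d,(n-o)@y)
```

```text
pink -156.38751952514647 243.58758179931647
pink -241.9325905090332 168.9958479125977
pink -128.54788051757814 38.96130122070317
pink -43.00280761108398 113.55306556396488
nose -27.405122363443944 0.741349657048059
nose -25.32433877409815 0.2003997481466524
```

>>> send_rows([
  [[0,0,2,0],[0,0,2,0],[0,0,1,0],[0,0,0.4,0],[0,0,0.3,0],[0,0,0,0],[0,0,0,0]],
])

```text
time_s: 16.67
eef_pos: [546.5, -141.6, 25.3]
tool_rot: [3.139, 0.1, 0.002]
force: [0.8, -0.1, -3.4]
width: 0.294
```

>>> send_rows([
  [[0,-0.7,0,0],[0,-0.8,0,0],[0,-0.8,0,0],[0,-0.5,0,0],[0,-0.4,0,0],[0,-0.4,0,0],[0,0,0,0]],
])

```text
time_s: 17.25
eef_pos: [544.0, -104.2, 25.0]
tool_rot: [3.14, 0.102, 0.001]
force: [0.7, -0.2, -3.7]
width: 0.298
```

>>> send_rows([
  [[0,-0.4,0,0],[0,-0.4,0,0],[0,-0.4,0,0],[0,-0.4,0,0],[0,0,0,0]],
])

```text
time_s: 17.67
eef_pos: [542.8, -88.4, 24.9]
tool_rot: [-3.14, -0.101, -0.001]
force: [2.1, -0.3, -3.1]
width: 0.295
```

>>> send_rows([
  [[0,-0.4,0,0],[0,-0.4,0,0],[0,-0.4,0,0],[0,-0.3,0,0],[0,0,0,0]],
])

```text
time_s: 18.08
eef_pos: [542.3, -73.6, 24.9]
tool_rot: [-3.14, -0.1, -0.002]
force: [3.4, 0.9, -3.5]
width: 0.299
```

>>> send_rows([
  [[0,-0.3,0,0],[0,-0.3,0,0],[0,-0.2,0,0],[0,0,0.1,0],[0,0,0,0]],
])

```text
time_s: 18.5
eef_pos: [542.2, -66.0, 24.1]
tool_rot: [-3.14, -0.099, -0.003]
force: [4.8, 0.1, -1.2]
width: 0.297
```

Run:
```python
from wr import *
s=arm.read_state();print(s["eef_pos"].round(1),s["tool_rot"].round(3),s["force"].round(1),s["width"])
t=arm.get_image("top");w=arm.get_image("wrist");sd=arm.get_image("side")
c=np.zeros((600,800,3),np.uint8);c[:300,:400]=cv2.resize(sd[170:290,210:370],(400,300),interpolation=2);c[:300,400:]=cv2.resize(t[185:305,270:430],(400,300),interpolation=2)
c[300:,:800]=cv2.resize(w[0:300],(800,300))
cv2.imwrite("pics/c8.png",c[:,:,::-1])
```

```text
[542.2 -66.   24.1] [-3.14e+00 -9.90e-02 -3.00e-03] [ 4.8  0.1 -1.2] 0.2966641088335978
```

View pics/c8.png

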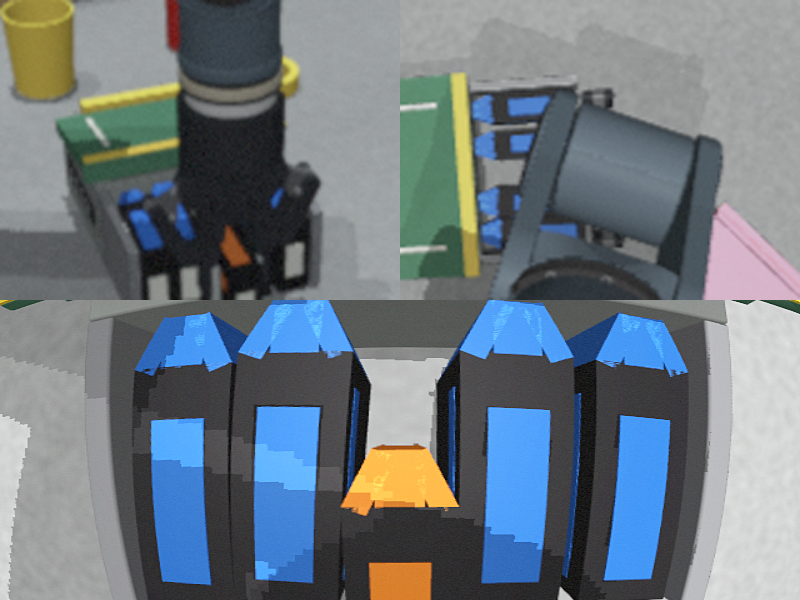

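>>> send_rows([
  [[0,0,0,0],[0,0,0,0],[0,0,0,0],[0,0,0,0],[0,0,0,0],[0,0,0,0]],
], claw=60)

```text
time_s: 19.15
eef_pos: [540.7, -66.1, 23.7]
tool_rot: [-3.14, -0.101, 0.002]
force: [0.2, 0.7, 0.2]
width: 0.601
```

>>> send_rows([
  [[0,0.6,0,0],[0,1.0,0,0],[0,1.5,0,0],[0,1.5,0,0],[0,1.0,0,0],[0,0,0,0]],
])

```text
time_s: 19.65
eef_pos: [545.8, -125.2, 23.9]
tool_rot: [3.139, 0.096, 0.003]
force: [0.5, -0.3, -0.3]
width: 0.601
```

>>> send_rows([
  [[0,0,0,0],[0,0,0,0],[0,0,0,0],[0,0,0,0],[0,0,0,0],[0,0,0,0],[0,0,0,0],[0,0,0,0]],
], claw=0)

```text
time_s: 20.32
eef_pos: [544.8, -121.9, 23.8]
tool_rot: [-3.14, -0.101, 0.0]
force: [-0.5, -1.2, 0.0]
width: 0.001
```

>>> send_rows([
  [[0,-0.8,0,0],[0,-0.6,0,0],[0,-0.4,0,0],[0,-0.3,0,0],[0,-0.3,0,0],[0,-0.3,0,0],[0,-0.3,0,0],[0,-0.3,0,0],[0,0,0,0]],
])

```text
time_s: 21.07
eef_pos: [542.6, -88.6, 23.8]
tool_rot: [-3.14, -0.101, 0.0]
force: [0.6, -2.4, 0.3]
width: -0.003
```

>>> send_rows([
  [[0,-0.3,0,0],[0,-0.3,0,0],[0,-0.3,0,0],[0,-0.3,0,0],[0,-0.3,0,0],[0,0,0,0]],
])

```text
time_s: 21.57
eef_pos: [541.5, -73.6, 23.8]
tool_rot: [-3.14, -0.101, 0.0]
force: [0.4, -2.3, 1.5]
width: -0.001
```

>>> send_rows([
  [[0,-0.3,0,0],[0,-0.3,0,0],[0,-0.2,0,0],[0,-0.1,0,0],[0,0,0,0],[0,0,0,0]],
])

```text
time_s: 22.07
eef_pos: [540.8, -64.8, 23.7]
tool_rot: [-3.139, -0.1, 0.001]
force: [0.4, -2.2, 0.9]
width: -0.002
```

>>> send_rows([
  [[0,-0.1,0,0],[0,-0.1,0,0],[0,-0.1,0,0],[0,0,0,0],[0,0,0,0]],
])

```text
time_s: 22.48
eef_pos: [540.9, -62.1, 23.8]
tool_rot: [-3.14, -0.1, 0.0]
force: [0.4, -2.6, 1.4]
width: 0.0
```

>>> send_rows([
  [[0,-0.1,0,0],[0,-0.1,0,0],[0,-0.1,0,0],[0,0,0,0],[0,0,0,0]],
])

```text
time_s: 22.9
eef_pos: [542.0, -60.7, 24.1]
tool_rot: [3.138, 0.101, 0.004]
force: [1.0, -7.7, 1.5]
width: -0.001
```

>>> send_rows([
  [[0,-0.1,0,0],[0,-0.1,0,0],[0,0,0,0],[0,0,0,0]],
])

```text
time_s: 23.23
eef_pos: [543.3, -60.4, 24.5]
tool_rot: [3.135, 0.102, 0.008]
force: [-0.1, -13.8, 1.6]
width: -0.006
```

>>> send_rows([
  [[0,-0.1,0,0],[0,-0.1,0,0],[0,-0.1,0,0],[0,0,0,0],[0,0,0,0]],
])

```text
time_s: 23.65
eef_pos: [544.5, -60.2, 25.0]
tool_rot: [3.131, 0.104, 0.013]
force: [0.7, -23.1, 2.4]
width: 0.0
```

>>> send_rows([
  [[0,0.3,0,0],[0,0.7,0,0],[0,2,0,0],[0,3,0,0],[0,2,-2,0],[0,1,-4,0],[0,1,-4,0],[0,1,-3,0],[0,0,0,0],[0,0,0,0]],
])

```text
time_s: 24.48
eef_pos: [548.0, -164.0, 155.5]
tool_rot: [3.14, 0.1, 0.004]
force: [-0.8, 1.0, -0.2]
width: -0.001
```

Run:
```python
from wr import *
s=arm.read_state();print(s["eef_pos"].round(1),s["force"].round(1))
t=arm.get_image("top");w=arm.get_image("wrist");sd=arm.get_image("side")
cv2.imwrite("pics/t9.png",t[:,:,::-1])
c=np.zeros((600,800,3),np.uint8);c[:300,:400]=cv2.resize(sd[170:290,210:370],(400,300),interpolation=2);c[:300,400:]=cv2.resize(t[185:305,220:380],(400,300),interpolation=2)
c[300:,:800]=cv2.resize(w[0:300],(800,300))
cv2.imwrite("pics/c9.png",c[:,:,::-1])
```

```text
[ 548.  -164.   155.5] [-0.8  1.  -0.2]
```

View pics/c9.png

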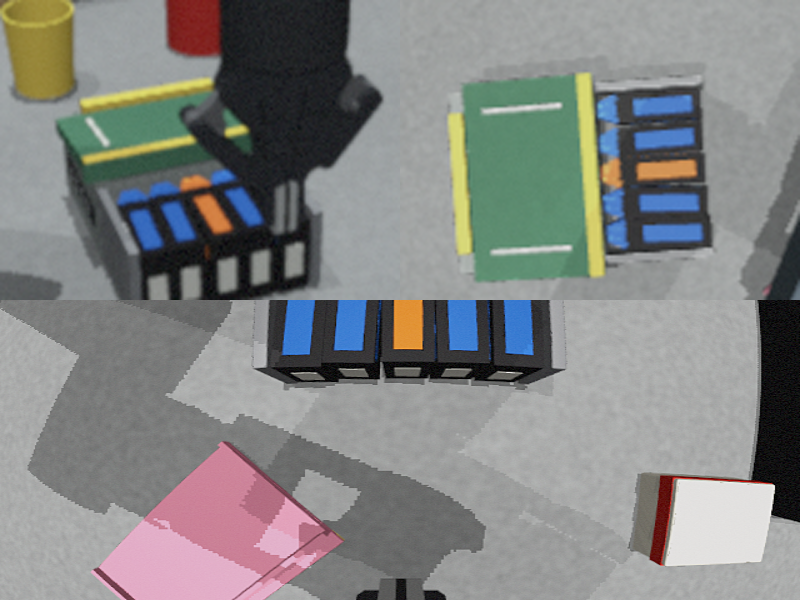

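The pack is level with the blue ones, the cover is against the stop, and the gripper is free. I make one numeric check and hand in.

Run:
```python
from h import *
o=np.array([543.2,-50.6]);d=np.array([-.063,.998])
hsv=cv2.cvtColor(cv2.imread("pics/t9.png"),cv2.COLOR_BGR2HSV)
c,s,a=rect("top",seg(hsv,(445-220+220-0-0-0,205,465,305) if 0 else (440,205,470,305) if 0 else (446,200,470,300) if 0 else (448,200,470,300) if 0 else (int(220+570/2.5-160),205,int(220+210/2.5),300),(22,70,80),(36,255,255)),94)
print("lip",c,s,a,"lid x",(c-o)@d+6)
print(arm.close_job())
```

```text
lip [537.8  48.1] [170.9  14. ] 3.73 lid x 104.84280000000001
the job is handed in; nothing more can be done
None
```

The job is handed in. I expect it to pass, but no verdict was reported. It finished at about 24.5 s of the 64 s allowed.

- **Cover:** The tool could only point straight down, so I could not hook a finger under the lip. Instead I pressed both open fingers against the lip's front edge and raised it by friction until the skirt cleared the walls. I then slid the cover back against the yellow stop, where the arm felt 10 N. My last check puts the cover at about x = 105 mm in the dock frame (it must be over 97). It was the right way up and straight.
- **Spare pack:** I gripped it near the tail, carried it over the pink cover and fed it nose first into the gap. I then let go and pushed it home from behind until it stopped firmly at 23 N. From the finger position its centre is at about 46 mm.
- **Last pictures:** All five packs are upright and level, the gripper is clear of everything, and the bystanders in view look undisturbed.

No check failed. The lip measured about 2 mm further back than the nominal parked position of 103 mm, which is within the camera calibration error. I judged the packs upright and the bystanders unmoved by eye only, and did not measure how far each blue pack sits in the bay.

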